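Load a post-cap ball into the drilling jig

TASK

Get the walnut post-cap ball ready for drilling: push it with the fingertips up the sloped trough of the jig, under control and without flicking it, until it drops into the round seat at the stop block and stays there by itself. Then push the red knob of the keeper arm round until the arm lies fully across the trough, over the ball, against its end stop. Push only - never pinch or lift the ball - and leave the glue bottle, the tape and the cork block where they are.

Things in the scene. Friction and masses are not known exactly. Their poses are not given: they have to be found in the camera images.
- jig: Dark brown base board of the jig, 350 x 150 x 18 mm, fixed to the bench; it carries the sloped trough. Origin: centre of its underside, on the bench. x points along the trough to its high end, y to the left looking that way, z up. Its place and its turn about z differ each time.
- trough: Pale wooden trough rising at 8 degrees, fixed on the jig. Origin: centre of the round seat hole (34 mm across), on the floor surface, 70 mm above the bench. x uphill along the floor, y left, z square to the floor: the 'trough frame'. Floor from x = -235 to 60 mm. Channel 64 mm wide between 2 rails, each 12 mm thick, 24 mm above the floor.
- stop (a point): Middle of the stop block's face, which looks downhill: x = 31.5, y = 0, z = 22 mm in the trough frame. The block is 44 mm high above the floor, 28 mm thick, as wide as the channel.
- cleat (a point): Top centre of the low cleat across the trough floor, 12 mm high, x = -206 to -194 mm in the trough frame, which the ball starts against. Behind the ball nothing stands higher than the cleat and rails, so fingertips can come down behind it from above.
- ball: Dark walnut ball, smooth and waxed, 60 mm across, 56 to 112 g, loose. Origin: its centre (axes turn as it rolls). Starts at rest against the low cleat, centre at x = -170, z = 30 mm in the trough frame. Let go on the slope, it rolls back. Once its centre is past the near edge of the seat hole it drops in, sinks 5 mm and stays, 1.5 mm from the stop block.
- seat (a point): Where the ball's centre lies when it is seated: over the seat hole, at x = 0, y = 0, z = 24.7 mm in the trough frame.
- keeper (a joint): Angle of the keeper arm, rad: 0 = open, arm pointing uphill along the left (+y) rail; turns clockwise seen from above to 1.57 = closed, straight across the trough over the seated ball, at its end stop. Starts between 0 and 0.4. Light friction (about 0.7 N at the knob); stays where it is left.
- keeper_pivot (a point): Pivot of the keeper arm, on top of the arm: x = 0, y = 54, z = 68 mm in the trough frame; axis square to the trough floor. Bolt head 8 mm high. The aluminium arm is 34 mm wide, 10 mm thick and reaches 16 mm behind and 108 mm ahead of the pivot. Its underside is 58 mm above the floor: 3 mm over the seated ball, but it strikes an unseated one.
- keeper_handle (a point): Middle of the red knob that stands up from the keeper arm: an upright peg 16 mm across and 28 mm tall (14 mm above and below this point), 92 mm from the pivot.
- glue_mid (a point): Half-way up a white glue bottle with orange cap, 54 mm across, 150 mm tall, standing loose beyond the low end of the jig. Leave it.
- tape: Roll of blue masking tape lying flat, 100 mm across, 25 mm tall, loose on the bench to the right of the jig (looking uphill). Origin: centre of its underside. Leave it.
- cork: Cork sanding block, 110 x 60 x 30 mm, loose on the bench to the right of the jig (looking uphill). Origin: centre of its underside. Leave it.
There are look-alikes about, which are no part of the job. Several things have the shape of the ball; the one meant has the colours described above.

How it is judged:
By the outcome, as a careful person would: the job done as asked, in the order asked, and still so for the second after the job is handed in, with the robot touching nothing.
It also fails if it takes over 61 s, if anything falls off the work surface, if the arm or the gripper's body presses on something with over 40 N, if the wrist force passes 120 N, or if a joint passes its speed limit or range.

ROBOT

A 6-joint arm with a two-finger parallel gripper is mounted at the origin on the work surface. World frame = base frame: x ahead of the robot, y to its left, z up, the work surface at z = 0. Lengths are in mm, angles in rad, forces in N, time in s.
With the tool pointing down it reaches from about 325 to 1000 mm from the base axis. Payload 5.1 kg.
Tool frame: the origin (TCP) lies at the very end of the fingers, on their centre line; the grasp point (between the pads) lies 19 mm behind it; z points along the fingers, y is the direction in which the jaws open and shut (so a half turn about z gives the same grasp; the last joint's range is limited). The gripper opens to 85 mm and grips with 20 to 120 N. Pads are 22 mm wide; open, the fingers measure 114 mm over their backs; the gripper's body (76 mm by 85 mm) begins 54 mm behind the grasp point. The pads swing forward as they close: fully open they stand 13 mm farther back than shut.
Start: joints at [1.053, 0.124, 1.65, -0, 1.367, -0.083], TCP at [273.817, 589.499, 231.322] pointing down, gripper open.
Joint ranges: [-2.61, 2.61], [-1.02, 2.33], [0.03, 2.71], [-1.35, 4.49], [0.32, 2.68], [-2.91, 2.91]. Speed limits (rad/s): [2.57, 2.57, 3.14, 3.14, 3.14, 3.14].

INTERFACE

Orientations are given as a 3x3 rotation matrix whose columns are the frame's x, y, z axes.
In Python, from station import robot gives the robot as it stands. The module is installed in compiled form; this text tells all that it offers.
- The arm moves only by the tool jog_arm, never from a script. Its argument "rows" is one flat list of numbers, 5 for each row, row after row: the shift along the tool's x, y, z in m, then the turn about the tool's z in rad, then the finger opening in m, from 0 to 0.0854. In form: [x, y, z, turn, jaw, x, y, z, turn, jaw, ...]. A call has exactly 5 rows; each row is the pose to reach, as a shift and turn from the pose commanded when the call began, along the tool's axes at that moment; what a row does not reach only later rows make up. A row lasts 1/10 s, in which the tool goes at most 50 mm and 8.59 degrees, less where a joint would pass 70% of its speed; a pose out of reach is approached as far as the arm can. A call with a gripper value outside its range is refused whole. The fingers move at their own pace and stop on an object; the grip force is fixed at half the most. Time passes only in rows, so rows that repeat a pose let the fingers close, or fill a call up. It gives the time, the measured TCP pose, the force and the opening at its end, in the units of the state.
- robot.get_obs(): the state, without advancing time (a new reading comes with each control period).
- robot.get_image(name): name is "scene" or "top"; returns a dict with "pixels" (384x512x3 uint8, blue, green, red), "range_z" (384x512 float32, mm along the optical axis (not along the pixel's ray), 0 where there is no reading), "intrinsics" (3x3 intrinsics, pixels), "k1" (the pictures are not rectified: a ray, as slopes to the right and down, at radius r is drawn at 1 + k1 r^2 times it, then the intrinsics apply), "R" (3x3) and "t" (3): a world point X has camera coordinates R X + t. Camera axes: x right, y down, z forward; pixel columns grow to the right and rows downward; lengths in mm; the calibration is good to about 2 mm. A picture is of the moment at which its call begins.
- robot.close_job(): hands the job in, once; it reports no verdict.
The state is a dict: "clock": time; "qpos": joint angles; "dq": joint speeds; "effort": joint torques, N m; "position": TCP position; "tcp_rot": TCP orientation; "ft_force": force on the tool from outside, world axes, zero at the start; "torque": the same for the moment, N m; "grip_width": finger opening in mm.
Only numpy, scipy, OpenCV 4.12 (cv2) and the standard library are available. Lean on these libraries where they do the work, as an engineer would, in place of code of your own. Each camera call takes 0.05 s, during which the arm holds its last target. There are 200 camera calls.

## Working session

There is one attempt and no reset: what is moved stays moved. The work goes in short steps, Python scripts to look and compute and a tool call to move; the robot and the scene stay as the last step left them, time stands still between calls to the robot, and variables do not carry over. Pictures are saved under pics/ and viewed, about 8 in all and at most 12, crops included, and the job is handed in when it is done.

Besides the shell and the picture viewer there is one more tool, called after "Request:" as name(argument=value, ...), one argument or row to a line, values as JSON. jog_arm: Moves the arm, as the interface text tells. Its arguments: {"type":"object","properties":{"rows":{"type":"array","items":{"type":"number"}}},"required":["rows"]}

```bash
mkdir -p pics
cat > h.py <<'E'
import numpy as np, cv2, pickle
from station import robot
def snap(n, f):
    im=robot.get_image(n); cv2.imwrite(f'pics/{f}.png',im['pixels']); pickle.dump(im,open(f'pics/{f}.pkl','wb')); return im
def pts(im):
    K=im['intrinsics'];h,w=im['range_z'].shape
    u,v=np.meshgrid(np.arange(w),np.arange(h))
    D=np.array([im['k1'],0,0,0,0],float)
    n=cv2.undistortPoints(np.stack([u,v],-1).reshape(-1,1,2).astype(np.float64),np.array(K,float),D).reshape(h,w,2)
    z=im['range_z'].astype(float)
    P=np.stack([n[...,0]*z,n[...,1]*z,z],-1)
    return (P-np.array(im['t']).ravel())@np.array(im['R'])
def proj(im,X):
    c=np.atleast_2d(X)@np.array(im['R']).T+np.array(im['t']).ravel()
    s=c[:,:2]/c[:,2:]; s=s*(1+im['k1']*(s**2).sum(1,keepdims=True))
    K=np.array(im['intrinsics']); return s@K[:2,:2].T+K[:2,2]
E
python3 - <<'E'
from h import *
a=snap('scene','s0');b=snap('top','t0')
cv2.imwrite('pics/both.png',np.vstack([a['pixels'],b['pixels']])[:, :])
for i in(a,b): print(i['intrinsics'],i['k1'],-np.array(i['R']).T@np.array(i['t']).ravel(), (i['range_z']>0).mean())
o=robot.get_obs();print({k:np.round(o[k],3) for k in o})
E
```

```text
[[348.33461196   0.         254.63876934]
 [  0.         348.33461196 189.05522088]
 [  0.           0.           1.        ]] -0.09743301661803741 [887.36605886  17.41230594 715.98031067] 0.9961751302083334
[[468.75935304   0.         259.933811  ]
 [  0.         468.75935304 192.7702102 ]
 [  0.           0.           1.        ]] -0.1350466967109465 [ 407.27007543  -40.69259855 1285.86714652] 0.9959767659505209
{'clock': np.float64(0.1), 'qpos': array([ 1.053,  0.124,  1.652,  0.   ,  1.367, -0.083]), 'dq': array([ 0.002, -0.003, -0.002, -0.003, -0.   , -0.001]), 'effort': array([ 0.0000e+00, -4.2493e+01, -3.6665e+01, -0.0000e+00,  4.0000e-03,
       -0.0000e+00]), 'position': array([273.567, 589.016, 230.172]), 'tcp_rot': array([[-0.907,  0.421, -0.001],
       [ 0.421,  0.907, -0.002],
       [ 0.   , -0.002, -1.   ]]), 'ft_force': array([ 0.465, -0.238, -0.284]), 'torque': array([ 0.011,  0.028, -0.03 ]), 'grip_width': np.float64(85.52)}
```

View pics/s0.png

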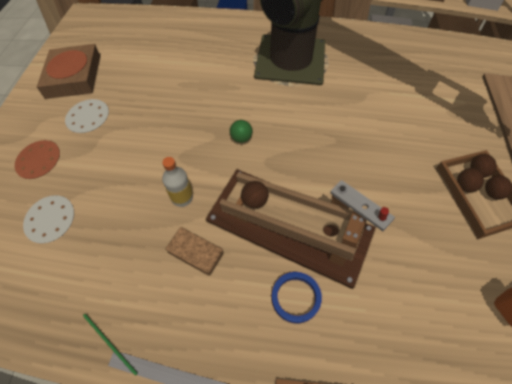

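View pics/t0.png

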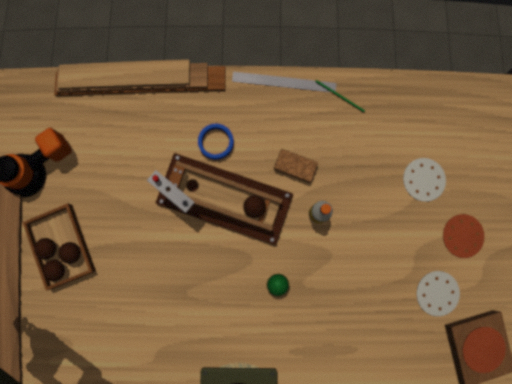

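Candidates for the ball:
- Brown ball in the trough: top (255,207), scene (255,194).
- Green ball: top (278,286), scene (241,131).
- Three brown balls in the tray: top about (45,247), (70,252) and (53,270).

I choose the brown one in the trough, resting at the low end near the bottle. The keeper knob is red at top (156,179), and the seat hole is at top (192,185).

```bash
cat >> h.py <<'E'
def sphere(P):
    A=np.c_[2*P,np.ones(len(P))];s=np.linalg.lstsq(A,(P**2).sum(1),rcond=None)[0];return s[:3],np.sqrt(s[3]+s[:3]@s[:3])
E
python3 - <<'E'
from h import *
for f in('t0','s0'):
    im=pickle.load(open(f'pics/{f}.pkl','rb'));P=pts(im);z=P[...,2]
    # bench check
    m=np.zeros(z.shape,bool)
    if f=='t0': m[140:250,145:300]=1
    else: m[165:290,200:390]=1
    px=im['pixels'].astype(int)
    print(f,'bench z',np.median(z[m&(z<8)]))
    b=m&(z>12)&(z<150)
    n,l,st,_=cv2.connectedComponentsWithStats(b.astype(np.uint8)); k=1+np.argmax(st[1:,4]); j=l==k
    xy=P[j][:,:2].astype(np.float32); 
    low=j&(z<24)
    print('all',cv2.minAreaRect(xy),'low',cv2.minAreaRect(P[low][:,:2].astype(np.float32)))
    c=(255,207) if f=='t0' else (255,194)
    yy,xx=np.mgrid[:384,:512]
    s=((xx-c[0])**2+(yy-c[1])**2<(9**2))&m
    print('ball',sphere(P[s]), P[c[1],c[0]])
    red=m&(px[...,2]>120)&(px[...,1]<60)&(px[...,0]<70)
    print('knob n',red.sum(),P[red].mean(0) if red.any() else '',P[red].max(0) if red.any() else '')
a=cv2.imread('pics/t0.png')[130:260,135:340];b=cv2.imread('pics/s0.png')[160:290,195:400]
cv2.imwrite('pics/crop.png',np.vstack([cv2.resize(a,None,fx=2.3,fy=2.3,interpolation=2),cv2.resize(b,None,fx=2.3,fy=2.3,interpolation=2)]))
E
```

```text
t0 bench z -0.8995468252287634
all ((559.3983764648438, 47.147247314453125), (349.31622314453125, 151.02294921875), 71.32307434082031) low ((559.3983764648438, 47.147247314453125), (349.31622314453125, 151.02294921875), 71.32307434082031)
ball (array([528.88284498, -37.35699335,  84.33097886]), np.float64(22.45185716001827)) [525.85834132 -39.18975069 100.24454437]
knob n 14 [587.07875862 203.55105066 176.45089926] [590.77668925 207.80920167 177.94261702]
s0 bench z -2.429421873713154
all ((560.896240234375, 45.77952575683594), (352.90411376953125, 150.54461669921875), 71.48512268066406) low ((560.5986328125, 44.89082336425781), (351.0296325683594, 150.54461669921875), 71.48512268066406)
ball (array([697.89462597,  13.66703555, 414.10333117]), np.float64(355.82778403711166)) [545.31013142 -35.02157946  99.31252995]
knob n 30 [589.75786165 201.06659707 175.19156759] [594.72895797 205.64949668 177.68419791]
```

View pics/crop.png

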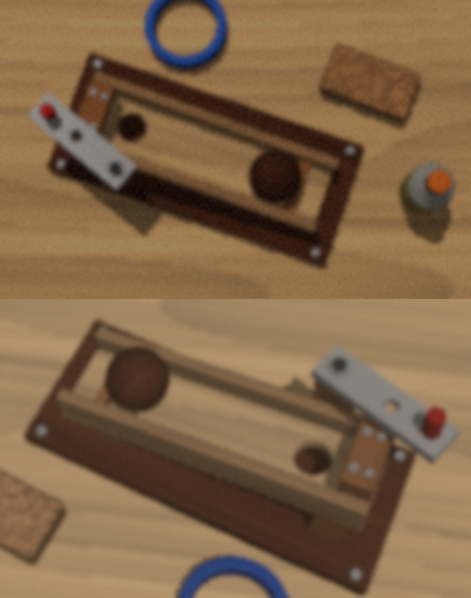

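```bash
cat >> h.py <<'E'
def ray(im,uv,zp):
    K=np.array(im['intrinsics'],float);n=cv2.undistortPoints(np.array(uv,float).reshape(-1,1,2),K,np.array([im['k1'],0,0,0,0],float)).reshape(-1,2)
    d=np.c_[n,np.ones(len(n))]@np.array(im['R']);C=-np.array(im['R']).T@np.array(im['t']).ravel()
    return C+d*((zp-C[2])/d[:,2:])
def blob(im,c,r,thr):
    g=im['pixels'].max(2).astype(np.uint8); yy,xx=np.mgrid[:384,:512]
    m=((g<thr)&(np.hypot(xx-c[0],yy-c[1])<r)).astype(np.uint8)
    n,l,st,ce=cv2.connectedComponentsWithStats(m);k=1+np.argmax(st[1:,4]);return ce[k],st[k]
E
python3 - <<'E'
from h import *
u=np.array([.319,.948]);u/=np.hypot(*u);l=np.array([-u[1],u[0]]);c0=np.array([560,46.3])
for f,bc,hc in(('t0',(255,207),(192,185)),('s0',(255,194),(331,230))):
    im=pickle.load(open(f'pics/{f}.pkl','rb'));P=pts(im)
    for nm,c,r,z,thrs in(('ball',bc,15,76,(70,85,95)),('hole',hc,9,70,(60,75,90))):
        for t in thrs:
            ce,st=blob(im,c,r,t); X=ray(im,ce,z)[0]; print(f,nm,t,ce.round(1),st,X.round(1),'jig', ((X[:2]-c0)@u).round(1),((X[:2]-c0)@l).round(1))
    px=im['pixels'].astype(int)
    # rails and keeper: points in jig frame
    J=np.stack([(P[...,:2]-c0)@u,(P[...,:2]-c0)@l,P[...,2]],-1)
    for xs in(-60,-30,0,30):
        for lo,hi in((-70,-0),(0,70)):
            s=(abs(J[...,0]-xs)<12)&(J[...,1]>lo)&(J[...,1]<hi); zt=70+(xs-80)*np.tan(.1396)+24
            s&=abs(J[...,2]-zt)<6
            if s.sum()>5: print(f,'rail',xs,s.sum(),np.percentile(J[s][:,1],[3,50,97]).round(1),np.median(J[s][:,2]).round(1),round(zt,1))
    s=(px[...,2]>120)&(px[...,1]<60)&(px[...,0]<70)&(abs(J[...,0]-150)<60)&(abs(J[...,1])<90)
    X=np.argwhere(s).mean(0)[::-1]; print('knob',X,J[s].mean(0).round(1),ray(im,X,165).round(1))
    s=(J[...,2]>128)&(J[...,2]<155)&(J[...,0]>20)&(J[...,0]<260)&(abs(J[...,1])<120)
    r=cv2.minAreaRect(J[s][:,:2].astype(np.float32));print('keeper',r,s.sum())
E
```

```text
t0 ball 70 [255.  206.7] [244 193  22  28 458] [529.1 -39.2  76. ] jig -90.9 2.0
t0 ball 85 [255.2 206.6] [244 193  24  28 508] [529.3 -39.8  76. ] jig -91.3 1.6
t0 ball 95 [255.3 206.8] [243 193  26  29 542] [528.8 -40.   76. ] jig -91.7 2.0
t0 hole 60 [191.5 184.7] [186 180  12  11  99] [585.9 128.3  70. ] jig 86.0 1.6
t0 hole 75 [190.7 184.6] [184 180  14  11 127] [586.2 130.3  70. ] jig 88.0 2.0
t0 hole 90 [190.8 184.6] [184 178  15  14 147] [586.2 130.   70. ] jig 87.7 1.9
t0 rail -60 40 [-42.1 -35.8 -20.2] 72.6 74.3
t0 rail -60 42 [24.9 38.4 44.8] 73.4 74.3
t0 rail -30 45 [-42.2 -36.4 -30.7] 77.1 78.5
t0 rail -30 43 [33.8 39.3 44.8] 76.4 78.5
t0 rail 0 40 [-42.1 -36.2 -31.2] 81.3 82.8
t0 rail 0 42 [33.7 39.5 44.7] 81.3 82.8
t0 rail 30 42 [-41.9 -36.5 -30.8] 85.4 87.0
t0 rail 30 45 [32.8 39.  44.3] 85.5 87.0
knob [154.5 177.5] [157.7  24.5 176.5] [[588.9 206.1 165. ]]
keeper ((117.08004760742188, 39.622474670410156), (34.66802215576172, 125.83329010009766), 70.33570861816406) 652
s0 ball 70 [253.6 194.8] [241 182  27  27 397] [534.6 -39.7  76. ] jig -89.6 -3.4
s0 ball 85 [254.2 
[... 220 characters left out ...]
1 -0.8
s0 hole 75 [331.5 229.6] [325 225  14  11 122] [589.9 126.7  70. ] jig 85.8 -2.7
s0 hole 90 [331.6 229.6] [324 224  16  12 157] [589.7 126.9  70. ] jig 85.8 -2.4
s0 rail -60 94 [-45.2 -36.9  -4.1] 71.6 74.3
s0 rail -60 63 [ 6.5 34.4 41.3] 71.4 74.3
s0 rail -30 66 [-45.5 -40.8 -34.3] 75.1 78.5
s0 rail -30 60 [30.3 35.7 41.8] 75.5 78.5
s0 rail 0 65 [-43.8 -39.  -33.1] 80.5 82.8
s0 rail 0 61 [30.8 35.8 41.7] 79.4 82.8
s0 rail 30 74 [-43.7 -38.8 -32.7] 84.6 87.0
s0 rail 30 63 [30.3 36.4 42.4] 83.8 87.0
knob [384.66666667 210.53333333] [156.2  21.2 175.2] [[584.2 204.5 165. ]]
keeper ((117.72824096679688, 38.357147216796875), (37.559417724609375, 123.32737731933594), 69.8443603515625) 1087
```

```bash
cat >> h.py <<'E'
U=np.array([.319,.948]);U/=np.hypot(*U);L=np.array([-U[1],U[0]]);C0=np.array([560,46.3])
def go(jx,jy,z):
    o=robot.get_obs();R=np.array(o['tcp_rot']);p=np.array(o['position'])
    X=np.r_[C0+jx*U+jy*L,z]; s=R.T@(X-p)/1000
    yaw=np.arctan2(R[1,0],R[0,0]);t=yaw-np.arctan2(U[1],U[0]);t=(t+np.pi)%(2*np.pi)-np.pi
    d=p[:2]-C0
    print('t',round(float(o['clock']),2),'jig',(d@U).round(1),(d@L).round(1),p[2].round(1),'F',np.round(o['ft_force'],1),'shift',s.round(4),'turn',round(t,3),'w',o['grip_width'])
E
python3 - <<'E'
from h import *
go(-136,0,231)
im=pickle.load(open('pics/t0.pkl','rb'));P=pts(im);print('bottle',P[205:218:4,312:332:4].round(0).tolist())
E
```

```text
t 0.1 jig 423.0 444.6 230.2 F [ 0.5 -0.2 -0.3] shift [-0.5034 -0.5067  0.    ] turn 1.461 w 85.51959512452493
bottle [[[537.0, -189.0, 59.0], [532.0, -195.0, 102.0], [531.0, -203.0, 113.0], [527.0, -208.0, 150.0], [528.0, -218.0, 146.0]], [[523.0, -186.0, 91.0], [522.0, -194.0, 102.0], [518.0, -199.0, 143.0], [518.0, -209.0, 145.0], [518.0, -218.0, 149.0]], [[512.0, -185.0, 95.0], [512.0, -194.0, 103.0], [511.0, -203.0, 113.0], [508.0, -208.0, 145.0], [511.0, -223.0, 112.0]], [[505.0, -189.0, 59.0], [502.0, -195.0, 94.0], [502.0, -204.0, 102.0], [501.0, -214.0, 106.0], [502.0, -226.0, 96.0]]]
```

Request:
jog_arm(
  rows=[-0.1,-0.1,0,0.292,0.04,-0.2,-0.2,0,0.584,0,-0.3,-0.3,0,0.876,0,-0.4,-0.4,0,1.168,0,-0.503,-0.507,0,1.461,0],
)

```text
clock: 0.6
position: [359.4, 352.7, 230.8]
tcp_rot: [[-0.371, 0.928, -0.0], [0.928, 0.371, -0.001], [-0.0, -0.001, -1.0]]
ft_force: [0.6, 0.2, -0.4]
grip_width: 12.5
```

```bash
python3 -c "
from h import *
go(-136,0,231)"
```

```text
t 0.6 jig 226.4 287.8 230.8 F [ 0.6  0.2 -0.4] shift [-4.625e-01 -1.570e-02 -1.000e-04] turn 0.705 w 12.455673800719476
```

Request:
jog_arm(
  rows=[-0.463,-0.016,0,0.705,0,-0.463,-0.016,0,0.705,0,-0.463,-0.016,0,0.705,0,-0.463,-0.016,0,0.705,0,-0.463,-0.016,0,0.705,0],
)

```text
clock: 1.1
position: [445.4, 117.9, 231.1]
tcp_rot: [[0.318, 0.948, 0.0], [0.948, -0.318, 0.0], [0.0, 0.0, -1.0]]
ft_force: [1.6, 0.7, 0.1]
grip_width: 0.0
```

```bash
python3 -c "
from h import *
go(-138,0,231)"
```

```text
t 1.1 jig 31.3 131.4 231.1 F [1.6 0.7 0.1] shift [-1.694e-01  1.313e-01  1.000e-04] turn 0.001 w 0.0009245584395100592
```

Request:
jog_arm(
  rows=[-0.034,0.026,0,0,0,-0.068,0.053,0,0,0,-0.102,0.079,0,0,0,-0.136,0.105,0,0,0,-0.169,0.131,0,0,0],
)

```text
clock: 1.6
position: [516.9, -83.5, 230.9]
tcp_rot: [[0.314, 0.949, -0.0], [0.949, -0.314, 0.0], [0.0, -0.001, -1.0]]
ft_force: [0.1, 1.2, -0.8]
grip_width: -0.6
```

Request:
jog_arm(
  rows=[0,0,0,0,0,0,0,0.03,0,0,0,0,0.06,0,0,0,0,0.08,0,0,0,0,0.09,0,0],
)

```text
clock: 2.1
position: [515.0, -80.7, 138.4]
tcp_rot: [[0.313, 0.95, -0.005], [0.95, -0.313, 0.001], [-0.0, -0.005, -1.0]]
ft_force: [-0.3, 0.7, -0.2]
grip_width: -0.2
```

```bash
python3 -c "
from h import *
a=snap('scene','s1');b=snap('top','t1')
go(-138,0,60)
A=cv2.resize(a['pixels'][120:300,160:410],None,fx=2.2,fy=2.2,interpolation=2)
B=cv2.resize(b['pixels'][130:260,135:385],None,fx=2.2,fy=2.2,interpolation=2)[:200]
cv2.imwrite('pics/c1.png',np.vstack([A,B]))"
```

```text
t 2.2 jig -134.7 1.6 139.5 F [ 0.3 -0.2 -0.1] shift [-0.0033  0.0018  0.0795] turn 0.006 w -0.28675332663524367
```

View pics/c1.png

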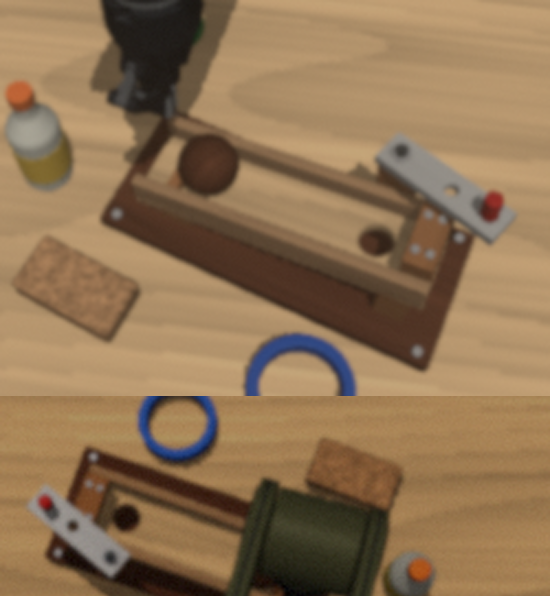

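Seen in the crop: the fingers are over the low end behind the ball at (208,165), and the bottle at (35,130) is clear. I'll check the finger shape once, up close.

```bash
python3 -c "
from h import *
a=pickle.load(open('pics/s1.pkl','rb'))
uv=proj(a,robot.get_obs()['position'])[0];print(uv)
x,y=int(uv[0]),int(uv[1]);c=a['pixels'][y-60:y+50,x-60:x+60].copy()
c=cv2.convertScaleAbs(cv2.resize(c,None,fx=4,fy=4,interpolation=2),alpha=1.7,beta=10);cv2.circle(c,(240,240),4,(0,255,0),1)
cv2.imwrite('pics/c2.png',c)"
```

```text
[234.04590025 168.41341911]
```

View pics/c2.png

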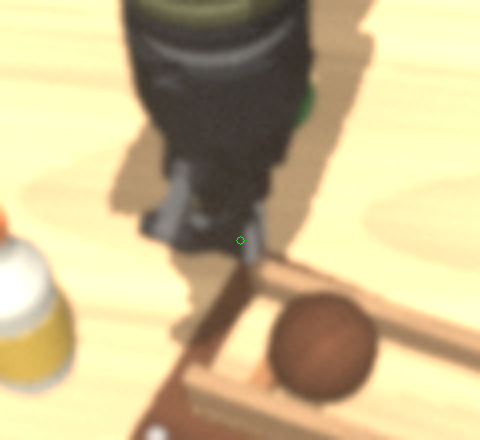

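```bash
python3 -c "
from h import *
a=pickle.load(open('pics/s1.pkl','rb'));P=pts(a)
J=np.stack([(P[...,:2]-C0)@U,(P[...,:2]-C0)@L,P[...,2]],-1)
for v in range(142,178,4):
  print(v,[(u,*J[v,u].astype(int)) for u in range(206,248,4)])"
```

```text
142 [(206, np.int64(-291), np.int64(120), np.int64(-2)), (210, np.int64(-281), np.int64(124), np.int64(0)), (214, np.int64(-143), np.int64(-36), np.int64(263)), (218, np.int64(-134), np.int64(-37), np.int64(269)), (222, np.int64(-128), np.int64(-35), np.int64(271)), (226, np.int64(-120), np.int64(-34), np.int64(274)), (230, np.int64(-115), np.int64(-30), np.int64(272)), (234, np.int64(-110), np.int64(-27), np.int64(271)), (238, np.int64(-105), np.int64(-22), np.int64(269)), (242, np.int64(-118), np.int64(11), np.int64(222)), (246, np.int64(-123), np.int64(34), np.int64(192))]
146 [(206, np.int64(-284), np.int64(108), np.int64(-1)), (210, np.int64(-275), np.int64(114), np.int64(-2)), (214, np.int64(-145), np.int64(-35), np.int64(250)), (218, np.int64(-135), np.int64(-37), np.int64(258)), (222, np.int64(-128), np.int64(-36), np.int64(261)), (226, np.int64(-124), np.int64(-30), np.int64(255)), (230, np.int64(-124), np.int64(-19), np.int64(243)), (234, np.int64(-118), np.int64(-15), np.int64(242)), (238, np.int64(-115), np.int64(-7), np.int64(234)), (242, np.int64(-118), np.int64(11), np
[... 3405 characters left out ...]
4), np.int64(0), np.int64(144)), (242, np.int64(-166), np.int64(84), np.int64(-1)), (246, np.int64(-158), np.int64(89), np.int64(-2))]
174 [(206, np.int64(-240), np.int64(35), np.int64(-2)), (210, np.int64(-233), np.int64(41), np.int64(-4)), (214, np.int64(-223), np.int64(44), np.int64(-3)), (218, np.int64(-214), np.int64(49), np.int64(-3)), (222, np.int64(-205), np.int64(53), np.int64(-3)), (226, np.int64(-197), np.int64(57), np.int64(-3)), (230, np.int64(-188), np.int64(62), np.int64(-3)), (234, np.int64(-173), np.int64(57), np.int64(13)), (238, np.int64(-149), np.int64(37), np.int64(58)), (242, np.int64(-140), np.int64(40), np.int64(60)), (246, np.int64(-147), np.int64(69), np.int64(14))]
```

The depth confirms it: the fingers are shut, with the front face 11 mm ahead of the TCP and the knuckles wide only well above the tips. Next I descend behind the ball.

Request:
jog_arm(
  rows=[-0.003,0.002,0.02,0,0,-0.003,0.002,0.04,0,0,-0.003,0.002,0.06,0,0,-0.003,0.002,0.074,0,0,-0.003,0.002,0.079,0,0],
)

```text
clock: 2.7
position: [517.6, -84.9, 61.8]
tcp_rot: [[0.313, 0.95, -0.001], [0.95, -0.313, 0.0], [-0.0, -0.001, -1.0]]
ft_force: [0.0, 0.7, -0.3]
grip_width: -0.2
```

Request:
jog_arm(
  rows=[0.002,0,0,0,0,0.004,0,-0.001,0,0,0.006,0,-0.001,0,0,0.008,0,-0.001,0,0,0.01,0,-0.001,0,0],
)

```text
clock: 3.2
position: [521.4, -75.6, 64.0]
tcp_rot: [[0.313, 0.95, 0.001], [0.95, -0.313, -0.0], [-0.0, 0.001, -1.0]]
ft_force: [-0.4, 0.2, -0.4]
grip_width: -0.1
```

```bash
python3 -c "
from h import *
go(-107,0,63)"
```

```text
t 3.2 jig -127.8 -2.3 64.0 F [-0.4  0.2 -0.4] shift [ 0.0208 -0.0022  0.001 ] turn 0.006 w -0.08525085602144217
```

Request:
jog_arm(
  rows=[0.004,-0.001,0,0.003,0,0.008,-0.002,-0.001,0.006,0,0.012,-0.002,-0.001,0.006,0,0.016,-0.002,-0.002,0.006,0,0.02,-0.002,-0.002,0.006,0],
)

```text
clock: 3.7
position: [525.6, -55.7, 65.5]
tcp_rot: [[0.319, 0.948, 0.0], [0.948, -0.319, -0.0], [0.0, 0.0, -1.0]]
ft_force: [0.1, -0.7, 0.8]
grip_width: 0.2
```

Request:
jog_arm(
  rows=[0.004,0,-0.0006,0,0,0.008,0,-0.0011,0,0,0.012,0,-0.0017,0,0,0.016,0,-0.0022,0,0,0.02,0,-0.0028,0,0],
)

```text
clock: 4.2
position: [531.8, -36.7, 68.2]
tcp_rot: [[0.319, 0.948, -0.0], [0.948, -0.319, -0.0], [-0.0, 0.0, -1.0]]
ft_force: [0.2, -0.1, -1.0]
grip_width: -0.2
```

```bash
python3 -c "
from h import *
b=snap('scene','s2')
go(20,0,81)
cv2.imwrite('pics/c3.png',cv2.resize(b['pixels'][120:300,180:400],None,fx=2.5,fy=2.5,interpolation=2))
"
```

```text
t 4.25 jig -87.2 0.1 68.3 F [0.2 0.8 0.4] shift [ 1.072e-01  1.000e-04 -1.270e-02] turn -0.0 w -0.01800942561576325
```

View pics/c3.png

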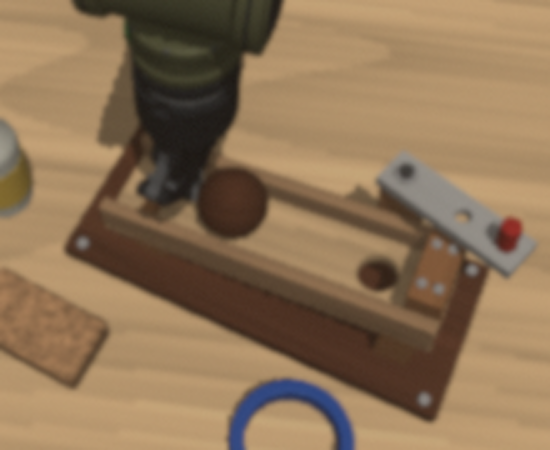

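The ball at (232,202) has moved up the trough in contact with the tips. I keep pushing.

Request:
jog_arm(
  rows=[0.004,0,-0.0006,0,0,0.008,0,-0.0011,0,0,0.012,0,-0.0017,0,0,0.016,0,-0.0022,0,0,0.02,0,-0.0028,0,0],
)

```text
clock: 4.75
position: [538.2, -17.8, 71.0]
tcp_rot: [[0.319, 0.948, -0.0], [0.948, -0.319, -0.0], [-0.0, -0.0, -1.0]]
ft_force: [-0.4, 0.1, 0.1]
grip_width: 0.1
```

Request:
jog_arm(
  rows=[0.004,0,-0.0006,0,0,0.008,0,-0.0011,0,0,0.012,0,-0.0017,0,0,0.016,0,-0.0022,0,0,0.02,0,-0.0028,0,0],
)

```text
clock: 5.25
position: [544.6, 1.2, 73.8]
tcp_rot: [[0.319, 0.948, -0.0], [0.948, -0.319, -0.0], [-0.0, -0.0, -1.0]]
ft_force: [0.2, -0.6, -0.4]
grip_width: -0.4
```

Request:
jog_arm(
  rows=[0.004,0,-0.0006,0,0,0.008,0,-0.0011,0,0,0.012,0,-0.0017,0,0,0.016,0,-0.0022,0,0,0.02,0,-0.0028,0,0],
)

```text
clock: 5.75
position: [551.0, 20.1, 76.6]
tcp_rot: [[0.319, 0.948, -0.0], [0.948, -0.319, 0.0], [0.0, -0.0, -1.0]]
ft_force: [0.7, -0.1, -0.7]
grip_width: -0.0
```

Request:
jog_arm(
  rows=[0.004,0,-0.0006,0,0,0.008,0,-0.0011,0,0,0.012,0,-0.0017,0,0,0.016,0,-0.0022,0,0,0.02,0,-0.0028,0,0],
)

```text
clock: 6.25
position: [557.4, 39.1, 79.3]
tcp_rot: [[0.319, 0.948, -0.0], [0.948, -0.319, -0.0], [-0.0, -0.0, -1.0]]
ft_force: [-0.0, -1.1, 0.6]
grip_width: -0.5
```

```bash
python3 -c "
from h import *
b=snap('scene','s3')
go(20,0,83)
for t in(70,85): 
  ce,st=blob(b,proj(b,[*(C0+33*U),95])[0],22,t); X=ray(b,ce,93)[0]; print(ce,st,X,(X[:2]-C0)@U)
"
```

```text
t 6.3 jig -7.2 0.1 79.5 F [ 0.1 -0.4 -0.3] shift [ 0.0272  0.0001 -0.0034] turn -0.0 w -0.07059621771730394
[302.57755102 211.23469388] [288 192  36  36 490] [568.07230264  64.0122311   93.        ] 19.361758534878724
[305.91393939 211.78787879] [288 192  37  37 825] [568.41182379  70.71259195  93.        ] 25.820506385640567
```

Request:
jog_arm(
  rows=[0.003,0,-0.0004,0,0,0.006,0,-0.0008,0,0,0.009,0,-0.0013,0,0,0.012,0,-0.0017,0,0,0.015,0,-0.0021,0,0],
)

```text
clock: 6.8
position: [562.2, 53.2, 81.5]
tcp_rot: [[0.319, 0.948, 0.0], [0.948, -0.319, 0.0], [0.0, 0.0, -1.0]]
ft_force: [1.0, -1.2, 0.6]
grip_width: -0.1
```

Request:
jog_arm(
  rows=[0.002,0,-0.0003,0,0,0.004,0,-0.0006,0,0,0.006,0,-0.0008,0,0,0.008,0,-0.0011,0,0,0.01,0,-0.0014,0,0],
)

```text
clock: 7.3
position: [565.3, 62.6, 82.8]
tcp_rot: [[0.319, 0.948, -0.0], [0.948, -0.319, 0.0], [-0.0, -0.0, -1.0]]
ft_force: [-1.1, 0.0, 0.8]
grip_width: 0.2
```

```bash
python3 -c "
from h import *
b=snap('scene','s4')
go(20,0,83)
cv2.imwrite('pics/c4.png',cv2.resize(b['pixels'][130:290,220:400],None,fx=2.5,fy=2.5,interpolation=2))
"
```

```text
t 7.35 jig 17.4 0.1 82.9 F [-0.2  0.9 -0.6] shift [ 0.0026  0.0001 -0.0001] turn -0.0 w 0.13365377024986255
```

View pics/c4.png

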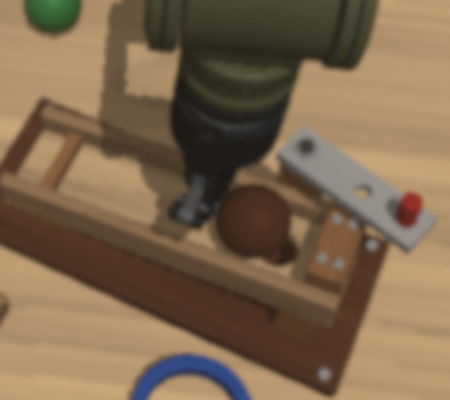

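The ball at (255,222) is at the near edge of the hole, which still shows at (285,250). I push on slowly.

Request:
jog_arm(
  rows=[0.0015,0,0,0,0,0.003,0,0,0,0,0.0045,0,0,0,0,0.006,0,0,0,0,0.0075,0,0,0,0],
)

```text
clock: 7.85
position: [567.7, 69.7, 82.8]
tcp_rot: [[0.319, 0.948, -0.0], [0.948, -0.319, 0.0], [0.0, -0.0, -1.0]]
ft_force: [0.9, -0.1, 0.4]
grip_width: 0.1
```

```bash
python3 -c "
from h import *
b=snap('scene','s5')
go(36,0,83)
P=pts(b);J=np.stack([(P[...,:2]-C0)@U,(P[...,:2]-C0)@L,P[...,2]],-1)
s=(abs(J[...,1])<25)&(J[...,0]>40)&(J[...,0]<110)&(J[...,2]>105)&(J[...,2]<140)
print(s.sum(),np.percentile(J[s][:,0],[1,50,99]),np.percentile(J[s][:,2],[50,97,99.5]))
"
```

```text
t 7.9 jig 24.8 0.2 82.8 F [ 0.6  0.5 -0.9] shift [ 0.0112  0.0002 -0.0002] turn -0.0 w -0.03188282161506599
607 [ 41.20789657  68.03809565 109.42592267] [117.99391128 125.43367629 137.7600628 ]
```

Request:
jog_arm(
  rows=[0.0015,0,0,0,0,0.003,0,0,0,0,0.0045,0,0,0,0,0.006,0,0,0,0,0.0075,0,0,0,0],
)

```text
clock: 8.4
position: [570.1, 76.8, 82.8]
tcp_rot: [[0.319, 0.948, -0.0], [0.948, -0.319, 0.0], [0.0, -0.0, -1.0]]
ft_force: [0.1, -0.2, 1.1]
grip_width: -0.5
```

```bash
python3 -c "
from h import *
b=snap('scene','s6')
go(36,0,83)
cv2.imwrite('pics/c6.png',cv2.resize(b['pixels'][130:290,220:400],None,fx=2.5,fy=2.5,interpolation=2))
"
```

```text
t 8.45 jig 32.3 0.1 82.8 F [-0.1  0.2  0.2] shift [ 0.0037  0.0001 -0.0002] turn -0.0 w 0.2669997567412979
```

View pics/c6.png

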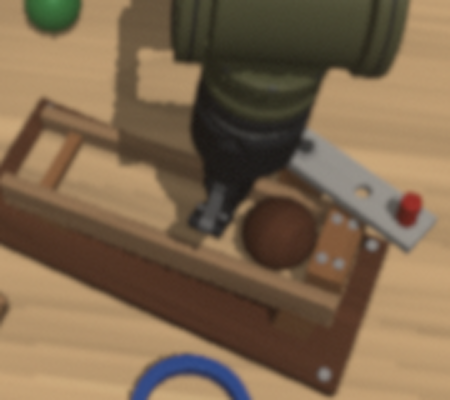

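The ball at (279,233) has dropped against the stop, and there is now a gap to the fingers. I back off and go up.

Request:
jog_arm(
  rows=[-0.008,0,0,0,0,-0.012,0,-0.02,0,0,-0.012,0,-0.06,0,0,-0.012,0,-0.1,0,0,-0.012,0,-0.14,0,0],
)

```text
clock: 8.95
position: [565.7, 64.6, 224.1]
tcp_rot: [[0.32, 0.948, -0.001], [0.948, -0.32, -0.0], [-0.0, -0.001, -1.0]]
ft_force: [0.6, -0.1, -0.4]
grip_width: -0.2
```

```bash
python3 -c "
from h import *
b=snap('scene','s7')
P=pts(b);J=np.stack([(P[...,:2]-C0)@U,(P[...,:2]-C0)@L,P[...,2]],-1)
for t in (60,70,80):
  ce,st=blob(b,(331,223),20,t);X=ray(b,ce,94)[0];print(ce,st,(X[:2]-C0)@U,(X[:2]-C0)@L)
# keeper angle and pivot
im=pickle.load(open('pics/t0.pkl','rb'))
th=.34
for d in (.30,.34,.38): print('knob pred jig',74.1+92*np.cos(d),54.5-92*np.sin(d))
go(160,70,225)
"
```

```text
[320.47560976 222.90243902] [317 210  11  26  82] 60.889613535724735 -10.518794694765283
[326.88410596 223.74503311] [317 209  29  29 302] 72.87215140687363 -6.647373368177597
[330.69165247 223.31005111] [316 209  33  29 587] 79.28021045819568 -2.462690960478572
knob pred jig 161.99095699955575 27.312140987156763
knob pred jig 160.83342922860783 23.819187523045073
knob pred jig 159.53714647303894 20.375316814005593
t 9.0 jig 20.6 -3.1 233.0 F [ 2.5 -0.1  6.6] shift [ 0.1393 -0.0733  0.0077] turn -0.001 w -0.01591129120467796
```

Ball centre measured at jig x ≈ 79, against 80 for a seated ball, with the robot clear of it. Next is the keeper.

Request:
jog_arm(
  rows=[0.02,-0.008,0,0,0,0.055,-0.022,0,0,0,0.09,-0.036,0,0,0,0.125,-0.05,0,0,0,0.151,-0.06,0,0,0],
)

```text
clock: 9.5
position: [557.1, 228.9, 222.6]
tcp_rot: [[0.319, 0.948, -0.0], [0.948, -0.319, 0.0], [0.0, -0.0, -1.0]]
ft_force: [0.7, 0.1, -0.1]
grip_width: -0.1
```

Request:
jog_arm(
  rows=[0,0,0,0,0,0,0,0.01,0,0,0,0,0.03,0,0,0,0,0.03,0,0,0,0,0.03,0,0],
)

```text
clock: 10.0
position: [557.2, 226.2, 191.8]
tcp_rot: [[0.321, 0.947, -0.002], [0.947, -0.321, -0.001], [-0.001, -0.002, -1.0]]
ft_force: [-1.1, -0.5, 1.2]
grip_width: -0.1
```

```bash
python3 -c "
from h import *
b=snap('scene','s8')
go(172,57,157)
ce,st=blob(b,(331,223),20,80);X=ray(b,ce,94)[0];print(ce,st,(X[:2]-C0)@U,(X[:2]-C0)@L)
cv2.imwrite('pics/c8.png',cv2.resize(b['pixels'][110:290,270:450],None,fx=3,fy=3,interpolation=2))
"
```

```text
t 10.05 jig 170.1 59.6 192.9 F [ 0.7 -0.4  0.6] shift [0.0019 0.0026 0.0359] turn -0.002 w -0.022120665221162503
[331.37926136 222.87215909] [316 209  34  29 704] 80.16744091408884 -0.9791770014321918
```

View pics/c8.png

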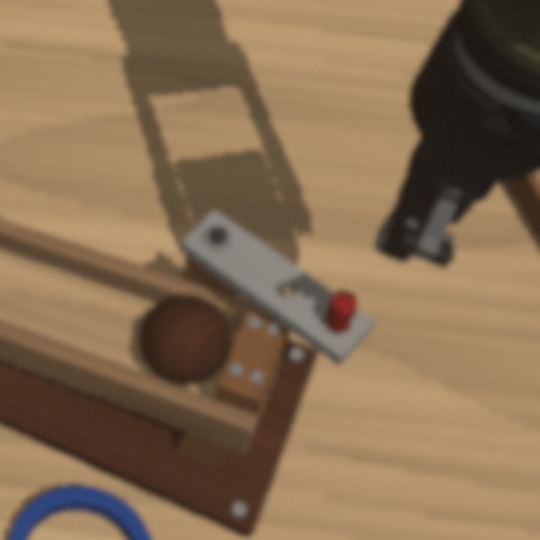

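The ball sits at (185,338) against the stop block. The knob is at (341,311), with the fingers beyond it. I descend and work out the arc.

Request:
jog_arm(
  rows=[0.001,0.001,0.01,0,0,0.002,0.002,0.02,0,0,0.002,0.002,0.03,0,0,0.002,0.002,0.036,0,0,0.002,0.002,0.036,0,0],
)

```text
clock: 10.55
position: [559.1, 228.5, 154.9]
tcp_rot: [[0.319, 0.948, -0.003], [0.948, -0.319, -0.001], [-0.002, -0.003, -1.0]]
ft_force: [-0.1, -0.2, -0.3]
grip_width: -0.0
```

```bash
python3 -c "
from h import *
for th in (.3,.45,.6,.75,.9,1.05,1.2,1.35,1.45,1.57):
  g=np.interp(th,[0.3,.75,1.2,1.57],[24,26,23,19]);x=74+92*np.cos(th)+g*np.sin(th);y=54.5-92*np.sin(th)+g*np.cos(th)
  print(th,x.round(1),y.round(1),(145+(x-74)*.139).round(1))
go(172,57,157)"
```

```text
0.3 169.0 50.2 158.2
0.45 167.6 36.7 158.0
0.6 164.2 23.5 157.5
0.75 159.0 10.8 156.8
0.9 150.8 -2.0 155.7
1.05 140.6 -13.4 154.3
1.2 128.8 -22.9 152.6
1.35 115.0 -30.6 150.7
1.45 105.2 -34.4 149.3
1.57 93.1 -37.5 147.7
t 10.55 jig 172.5 58.9 154.9 F [-0.1 -0.2 -0.3] shift [-0.0005  0.0019 -0.0021] turn -0.0 w -0.02305056511761311
```

Request:
jog_arm(
  rows=[-0.003,0.007,-0.002,0,0,-0.004,0.0135,-0.002,0,0,-0.0045,0.02,-0.002,0,0,-0.006,0.027,-0.002,0,0,-0.008,0.0335,-0.001,0,0],
)

```text
clock: 11.05
position: [590.2, 210.3, 158.3]
tcp_rot: [[0.319, 0.948, 0.001], [0.948, -0.319, 0.0], [0.001, 0.001, -1.0]]
ft_force: [-0.9, 0.6, 0.2]
grip_width: 0.0
```

Request:
jog_arm(
  rows=[-0.0025,0.0065,0,0,0,-0.005,0.013,0,0,0,-0.009,0.019,0.001,0,0,-0.0135,0.0255,0.001,0,0,-0.0135,0.0255,0.001,0,0],
)

```text
clock: 11.55
position: [609.8, 188.6, 156.7]
tcp_rot: [[0.32, 0.947, 0.0], [0.947, -0.32, -0.0], [-0.0, 0.0, -1.0]]
ft_force: [-0.7, -0.5, -0.1]
grip_width: -0.2
```

```bash
python3 -c "
from h import *
b=snap('scene','s9')
go(140.6,-13.4,154)
cv2.imwrite('pics/c9.png',cv2.resize(b['pixels'][110:290,270:450],None,fx=3,fy=3,interpolation=2))
"
```

```text
t 11.6 jig 151.0 -1.4 156.8 F [-0.7  1.   0.7] shift [-0.0104  0.012   0.0028] turn -0.001 w -0.00955542019360667
```

View pics/c9.png

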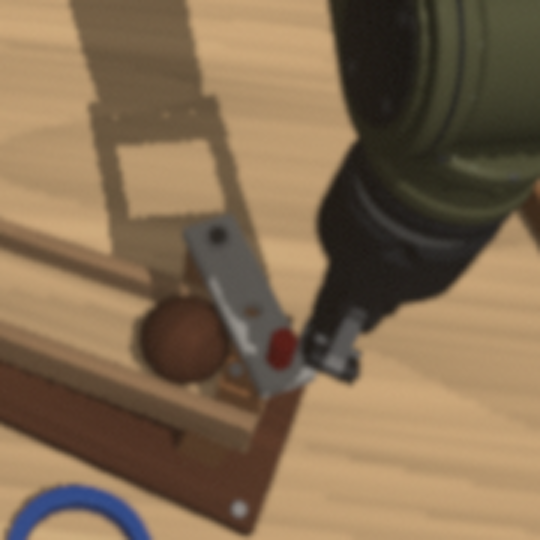

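The arm has turned about half way with the fingers behind the knob at (283,347). I continue the arc.

Request:
jog_arm(
  rows=[-0.005,0.006,0.001,0,0,-0.0105,0.012,0.002,0,0,-0.0165,0.017,0.003,0,0,-0.022,0.0215,0.004,0,0,-0.029,0.0255,0.0045,0,0],
)

```text
clock: 12.1
position: [624.3, 153.3, 152.1]
tcp_rot: [[0.319, 0.948, -0.0], [0.948, -0.319, 0.0], [0.0, -0.0, -1.0]]
ft_force: [-0.4, 0.8, -0.5]
grip_width: 0.1
```

Request:
jog_arm(
  rows=[-0.005,0.003,0.001,0,0,-0.01,0.005,0.001,0,0,-0.015,0.007,0.002,0,0,-0.02,0.0085,0.003,0,0,-0.024,0.0095,0.003,0,0],
)

```text
clock: 12.6
position: [625.3, 127.7, 149.2]
tcp_rot: [[0.319, 0.948, -0.0], [0.948, -0.319, -0.0], [-0.0, -0.0, -1.0]]
ft_force: [0.7, 0.2, 0.3]
grip_width: 0.0
```

Request:
jog_arm(
  rows=[-0.001,0,0,0,0,-0.002,0.0005,0,0,0,-0.003,0.001,0,0,0,-0.004,0.001,0,0,0,-0.004,0.001,0,0,0],
)

```text
clock: 13.1
position: [625.1, 124.1, 149.3]
tcp_rot: [[0.319, 0.948, 0.0], [0.948, -0.319, -0.0], [-0.0, 0.0, -1.0]]
ft_force: [-0.3, 0.5, -0.3]
grip_width: -0.1
```

```bash
python3 -c "
from h import *
go(93,-37.5,148)"
```

```text
t 13.1 jig 94.5 -36.9 149.3 F [-0.3  0.5 -0.3] shift [-0.0015  0.0006  0.0013] turn -0.0 w -0.1276899481790214
```

No stop force yet. I creep on in 1 mm rows and watch the force.

Request:
jog_arm(
  rows=[-0.0005,0,0,0,0,-0.001,0,0,0,0,-0.0015,0,0,0,0,-0.002,0,0,0,0,-0.002,0,0,0,0],
)

```text
clock: 13.6
position: [624.4, 122.1, 149.3]
tcp_rot: [[0.319, 0.948, 0.0], [0.948, -0.319, -0.0], [-0.0, 0.0, -1.0]]
ft_force: [0.0, 1.0, -0.0]
grip_width: -0.1
```

Request:
jog_arm(
  rows=[-0.0005,0,0,0,0,-0.001,0,0,0,0,-0.0015,0,0,0,0,-0.002,0,0,0,0,-0.002,0,0,0,0],
)

```text
clock: 14.1
position: [623.9, 120.5, 149.4]
tcp_rot: [[0.319, 0.948, 0.0], [0.948, -0.319, 0.001], [0.001, 0.0, -1.0]]
ft_force: [1.7, 1.9, -1.1]
grip_width: 0.1
```

Request:
jog_arm(
  rows=[-0.0005,0,0,0,0,-0.001,0,0,0,0,-0.001,0,0,0,0,-0.001,0,0,0,0,-0.001,0,0,0,0],
)

```text
clock: 14.6
position: [623.8, 120.3, 149.4]
tcp_rot: [[0.319, 0.948, 0.001], [0.948, -0.319, 0.002], [0.002, 0.0, -1.0]]
ft_force: [2.5, 5.3, -1.4]
grip_width: 0.1
```

```bash
python3 -c "
from h import *
go(93,-37.5,148);go(93,-37.5,148)"
```

```text
t 14.6 jig 90.5 -36.9 149.4 F [ 2.5  5.3 -1.4] shift [0.0025 0.0006 0.0014] turn -0.0 w 0.052794597619801806
t 14.6 jig 90.5 -36.9 149.4 F [ 2.5  5.3 -1.4] shift [0.0025 0.0006 0.0014] turn -0.0 w 0.052794597619801806
```

The fingers stall as the force climbs to about 6 N, so this is the end stop. One more firm millimetre, then I back off and rise.

Request:
jog_arm(
  rows=[-0.0005,0,0,0,0,-0.001,0,0,0,0,-0.001,0,0,0,0,-0.001,0,0,0,0,-0.001,0,0,0,0],
)

```text
clock: 15.1
position: [623.8, 120.1, 149.5]
tcp_rot: [[0.319, 0.948, 0.002], [0.948, -0.319, 0.003], [0.004, 0.001, -1.0]]
ft_force: [4.1, 6.8, -2.9]
grip_width: 0.1
```

Request:
jog_arm(
  rows=[0.004,0,0,0,0,0.014,0,0,0,0,0.024,0,-0.01,0,0,0.03,0,-0.04,0,0,0.03,0,-0.08,0,0],
)

```text
clock: 15.6
position: [631.6, 147.6, 228.1]
tcp_rot: [[0.318, 0.948, -0.005], [0.948, -0.318, -0.001], [-0.003, -0.005, -1.0]]
ft_force: [0.5, -0.4, 0.1]
grip_width: 0.1
```

Request:
jog_arm(
  rows=[0.02,0,-0.03,0,0,0.06,0,-0.05,0,0,0.1,0,-0.05,0,0,0.12,0,-0.05,0,0,0.12,0,-0.05,0,0],
)

```text
clock: 16.1
position: [671.3, 263.4, 279.9]
tcp_rot: [[0.316, 0.949, 0.001], [0.949, -0.316, 0.0], [0.0, 0.0, -1.0]]
ft_force: [0.0, 0.7, 0.6]
grip_width: 0.1
```

```bash
python3 -c "
from h import *
b=snap('scene','s10');t=snap('top','t10')
go(93,-37.5,148)
for im in(b,t):
  P=pts(im);J=np.stack([(P[...,:2]-C0)@U,(P[...,:2]-C0)@L,P[...,2]],-1)
  s=(J[...,2]>128)&(J[...,2]<155)&(J[...,0]>20)&(J[...,0]<150)&(abs(J[...,1])<120)
  print('keeper',cv2.minAreaRect(J[s][:,:2].astype(np.float32)),s.sum())
A=cv2.resize(b['pixels'][140:300,160:410],None,fx=2.2,fy=2.2,interpolation=2)
B=cv2.resize(t['pixels'][110:260,135:385],None,fx=2.2,fy=2.2,interpolation=2)[:248]
cv2.imwrite('pics/c10.png',np.vstack([A,B]))"
```

```text
t 16.2 jig 238.7 -36.7 279.4 F [-0.3  1.   0.6] shift [-0.1455  0.0007  0.1316] turn 0.0 w -0.023765220867553474
keeper ((74.59762573242188, 7.879295349121094), (123.85746002197266, 35.487789154052734), 89.91558074951172) 1008
keeper ((74.92063903808594, 8.62704086303711), (35.332584381103516, 124.478271484375), 0.3415350317955017) 646
```

View pics/c10.png

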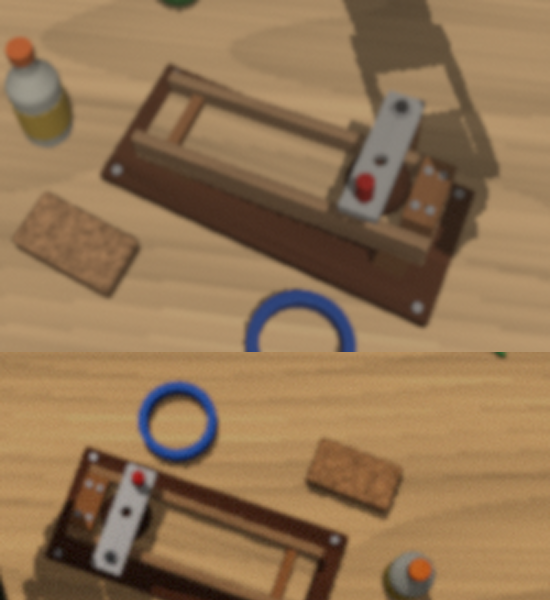

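The keeper lies square across the trough: its long axis measures 90° ±0.3° to the trough in both views, with the knob at scene crop (365,187). The ball is under it, and the bottle, tape and cork are in place. The robot is clear, so I hand in.

```bash
python3 -c "
from station import robot
print(robot.close_job())"
```

```text
the job is handed in; nothing more can be done
None
```

The walnut ball is in the seat at the stop block and the keeper arm is closed across the trough over it. I handed the job in at about 16.2 s on the robot's clock.

- **Ball:** I pushed it up the trough with closed fingertips at up to 40 mm/s, slowing to about 15 mm/s near the hole, until it dropped in. With the fingers away it measured 79–80 mm along the jig, against 80 mm expected for a seated ball.
- **Keeper:** I pushed the red knob round until the fingers stalled at the end stop at about 8 N. The last pictures from both cameras put the arm within about 0.3° of square across the trough.
- **Surroundings:** In those pictures the glue bottle, tape and cork block look undisturbed, judged by eye and not measured. The robot was clear of everything.
- **Disagreements:** No check failed. The two cameras differed by about 3 mm sideways, and I averaged them. The end stop came about 2.5 mm further than I had calculated, so I relied on the force and the pictures there.

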